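Put the shaving things back on their own boards

TASK

On the cash desk the shaving mug, the shaving brush and the hand clipper have each been left on another's wooden board. Put each in the middle of its own: the mug standing on the round board, the brush standing on the square board, and the clipper lying along the oblong board; the empty cork mat is free to park things on while you swap them. Keep the mug and brush upright, set the porcelain mug down gently, and leave the comb, the green bottle and the lamp undisturbed.

Things in the scene. Friction and masses are not known exactly. Their poses are not given: they have to be found in the camera images.
- mug: White porcelain shaving mug, open at the top, loose, 0.25 kg. 64 mm outer diameter, 75 mm high, with a side handle on its own +y side that adds about 30 mm. Origin: centre of the underside, z up. Grip it across its x axis, clear of the handle. Starts standing on the oblong board. Setting it down on a board or the mat with more than 60 N counts as a bump.
- brush: Shaving brush standing on its bone handle, bristles up, loose, 0.09 kg, round about its z axis. Foot 36 mm diameter, waist 22 mm at 22 mm height, straight grip part with brass ring 30 mm diameter from 34 to 56 mm height, rigid bristle head up to 34 mm diameter, total height 91 mm. Origin: centre of the underside, z up. Starts on the round board.
- clipper: Chrome hand hair clipper lying flat, loose, 0.22 kg, 150 mm long along its x: toothed head to +65 mm (48 wide, 12 thick), two handles to -85 mm (52 wide over both, 12 thick). Grip its middle block: 60 long, 36 wide (along y), 22 high, centred on the origin, with a 7 mm screw cap on top. Origin: underside of the middle block, z up. Starts lying across the square board.
- round_board: Round dark mahogany board, 100 mm diameter, 8 mm thick, fixed flat on the desk: the mug's place. Origin: centre of its underside (desk level).
- square_board: Square dark mahogany board, 84 x 84 mm, 8 mm thick, fixed flat on the desk: the brush's place. Origin: centre of its underside (desk level).
- oblong_board: Oblong dark mahogany board, 190 mm (its x axis) x 70 mm (its y axis), 8 mm thick, fixed flat on the desk: the clipper's place. Origin: centre of its underside (desk level).
- cork_mat: Cork mat, 160 mm (its x axis) x 110 mm (its y axis), 4 mm thick, fixed flat on the desk, empty at the start: the free spot. Origin: centre of its underside (desk level).
- comb: Bystander: tortoiseshell comb lying flat, 150 mm (x axis) x 31 mm, 5 mm thick, loose. Origin: about the centre of its underside.
- bottle: Bystander: green glass hair tonic bottle standing, 52 mm diameter, 140 mm high, loose. Origin: centre of its underside.
- lamp: Bystander: small brass lamp, fixed, foot 116 mm diameter, stem and frosted bulb (60 mm diameter) up to 254 mm height. Origin: centre of its underside.
Not all that is in view belongs to the job. What is shaped like the round_board but purple or white is not meant. Leave any orange or yellow look-alike of the mug alone.

How it is judged:
By the outcome, as a careful person would: the job done as asked, in the order asked, and still so for the second after the job is handed in, with the robot touching nothing.
It also fails if it takes over 128 s, if anything falls off the work surface, if the arm or the gripper's body presses on something with over 40 N, if the wrist force passes 120 N, or if a joint passes its speed limit or range.

ROBOT

A 6-joint arm with a two-finger parallel gripper is mounted at the origin on the work surface. World frame = base frame: x ahead of the robot, y to its left, z up, the work surface at z = 0. Lengths are in m, angles in rad, forces in N, time in s.
With the tool pointing down it reaches from about 0.375 to 0.9 m from the base axis. Payload 3.1 kg.
Tool frame: the origin (TCP) lies between the finger pads; the fingertips stand robot.tip_extent ahead of it and the grasp point (between the pads) lies 3 mm ahead of it (robot.tip_extent is the distance from the TCP to the fingertips, in m); z points along the fingers, x is the direction in which the jaws open and shut, and the axes are right-handed (so a half turn about z gives the same grasp; the last joint's range is limited). The gripper opens to 87 mm and grips with 3 to 60 N. Pads are 19 mm wide; open, the fingers measure 117 mm over their backs; the gripper's body (75 mm by 190 mm) begins 51 mm behind the grasp point.
Start: joints at [-1.393, 0.527, 1.433, -0, 1.181, -0.178], TCP at [0.218, -0.586, 0.245] pointing down, gripper open.
Joint ranges: [-3.08, 3.08], [-0.75, 2.2], [0.22, 2.44], [-1.43, 4.57], [0, 2.65], [-2.85, 2.85]. Speed limits (rad/s): [2.79, 2.79, 3.14, 3.14, 3.14, 3.14].

INTERFACE

Orientations are given as a unit quaternion [x, y, z, w].
In Python, from rig import robot, cams gives the robot as it stands.
- The arm moves only by the tool carry_out, never from a script. Its argument "steps" is a list of rows, each a list of 3 entries, a list of its own where there are three numbers: the shift along the world's x, y, z in cm, then the turn about the world's z in degrees, then the closure, from 0 (fully open) to 1 (shut). In form: [[[dx, dy, dz], spin, fingers], ...]. A call has 1 to 10 rows; each row shifts and turns the pose as measured when the row begins; what a row does not reach is not made up. A row lasts 1/10 s, in which the tool goes at most 50 mm and 8.59 degrees, less where a joint would pass 70% of its speed; a pose out of reach is approached as far as the arm can. A call with a gripper value outside its range is refused whole. The fingers move at their own pace and stop on an object; "squeeze" is the grip in N (left out, the last holds). Time passes only in rows, so rows that do not move let the fingers close. It gives the time, the measured TCP pose, the force and the opening at its end, in the units of the state.
- robot.get_obs(): the state, without advancing time (a new reading comes with each control period).
- cams.camera(name): name is "side" or "top"; returns a dict with "pixels" (420x560x3 uint8, red, green, blue), "fx", "fy", "cx", "cy" (pixels), "eye" and "rotation" of the camera in the world. Camera axes: x right, y up, looking along -z (the intrinsics and any distortion apply to the point x, -y, -z); pixel columns grow to the right and rows downward; lengths in m; the calibration is good to about 2 mm. A picture is of the moment at which its call begins. There is no depth.
- robot.hand_in(): hands the job in, once; it reports no verdict.
The state is a dict: "time": time; "q": joint angles; "joint_velocities": joint speeds; "joint_torque": joint torques, N m; "position": TCP position; "tool_rot": TCP orientation; "ft_force": force on the tool from outside, world axes, zero at the start; "moment": the same for the moment, N m; "grip_width": finger opening in m.
Only numpy, scipy, OpenCV 4.12 (cv2) and the standard library are available. Lean on these libraries where they do the work, as an engineer would, in place of code of your own. Each camera call takes 0.05 s, during which the arm holds its last target. There are 200 camera calls.

## Working session

There is one attempt and no reset: what is moved stays moved. The work goes in short steps, Python scripts to look and compute and a tool call to move; the robot and the scene stay as the last step left them, time stands still between calls to the robot, and variables do not carry over. Pictures are saved under pics/ and viewed, about 12 in all and at most 16, crops included, and the job is handed in when it is done.

Besides the shell and the picture viewer there is one more tool, called after "Call:" in YAML: its name, and indented under it one key for each argument. carry_out: Moves the arm, as the interface text tells. Its arguments: {"type":"object","properties":{"steps":{"type":"array"},"squeeze":{"type":"number"}},"required":["steps"]}

```bash
mkdir -p pics; ls; python3 - <<'E'
from rig import robot,cams
import cv2,json
print(robot.tip_extent, robot.get_obs())
for n in("top","side"):
    c=cams.camera(n); cv2.imwrite(f"pics/{n}0.png",c["pixels"][:,:,::-1])
    print({k:v for k,v in c.items() if k!="pixels"})
E
```

```text
pics
0.022 {'time': 0.0, 'q': array([-1.39249220e+00,  5.28443753e-01,  1.43386301e+00, -6.04609408e-05,
        1.18138817e+00, -1.78495933e-01]), 'joint_velocities': array([ 0.00138649, -0.00056119,  0.00126566,  0.00076829,  0.00065414,
       -0.00104821]), 'joint_torque': array([-1.56254064e-03, -4.40045893e+01, -1.76594263e+01,  6.32328959e-02,
        5.84462739e-02, -1.64311864e-04]), 'position': array([ 0.2181934 , -0.58496563,  0.24359784]), 'tool_rot': array([ 8.21370103e-01, -5.70394643e-01, -7.62964839e-04, -7.23572844e-04]), 'ft_force': array([-0.32320414, -1.04528874, -0.60769762]), 'moment': array([0.00782939, 0.03125552, 0.05210671]), 'grip_width': 0.0870044744862155}
{'fx': 500.27395307022863, 'fy': 500.27395307022863, 'cx': 276.2331969791712, 'cy': 210.97834876895996, 'eye': array([0.24905738, 0.03300971, 1.53171038]), 'rotation': array([ 0.07096613, -0.05876449, -0.69425323,  0.7138088 ])}
{'fx': 408.09800315122567, 'fy': 408.09800315122567, 'cx': 277.77852228968595, 'cy': 207.17216735488955, 'eye': array([0.28606331, 0.81832476, 0.660308  ]), 'rotation': array([-0.05516614,  0.43068207,  0.89023728, -0.13764898])}
```

View pics/top0.png

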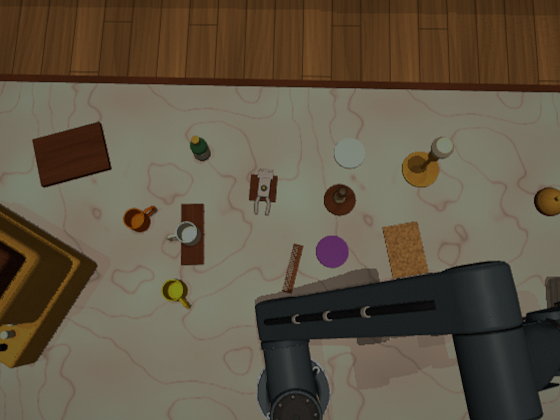

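View pics/side0.png

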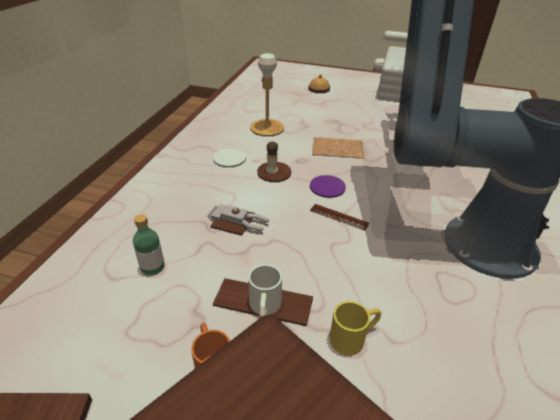

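```bash
cat > h.py <<'E'
import cv2,numpy as np
from scipy.spatial.transform import Rotation as R
from rig import robot,cams
def ray(c,uv,z):
    uv=np.atleast_2d(uv).astype(float)
    d=np.c_[(uv[:,0]-c["cx"])/c["fx"],-(uv[:,1]-c["cy"])/c["fy"],-np.ones(len(uv))]
    d=R.from_quat(c["rotation"]).apply(d)
    return c["eye"]+d*((z-c["eye"][2])/d[:,2])[:,None]
def two(c1,p1,c2,p2):
    A=np.zeros((3,3));b=np.zeros(3)
    for c,p in((c1,p1),(c2,p2)):
        d=ray(c,p,0)[0]-c["eye"];d/=np.linalg.norm(d);P=np.eye(3)-np.outer(d,d);A+=P;b+=P@c["eye"]
    return np.linalg.solve(A,b)
E
python3 - <<'E'
from h import *
c=cams.camera("top");im=c["pixels"]
hsv=cv2.cvtColor(im,cv2.COLOR_RGB2HSV)
m=((hsv[...,1]>90)&(hsv[...,2]<130)&((hsv[...,0]<14)|(hsv[...,0]>172))).astype(np.uint8)
cork=((hsv[...,1]>80)&(hsv[...,2]>120)&(hsv[...,0]>8)&(hsv[...,0]<22)).astype(np.uint8)
for nm,mm,z in(("mah",m,.008),("cork",cork,.004)):
    for k in cv2.findContours(mm,cv2.RETR_EXTERNAL,cv2.CHAIN_APPROX_NONE)[0]:
        a=cv2.contourArea(k)
        if a<60 or a>5000:continue
        w=ray(c,k[:,0],z)[:,:2]
        r=cv2.minAreaRect((w*1000).astype(np.float32)); e=cv2.minEnclosingCircle((w*1000).astype(np.float32))
        print(nm,a,k[:,0].mean(0).round(),[np.round(x,1) for x in r],np.round(e[0],1),round(e[1],1))
cr=im[90:310,165:445,::-1]; vis=cv2.resize(cr,None,fx=2.85,fy=2.7,interpolation=3)
a=cv2.resize(im[160:230,235:295,::-1],None,fx=6.6,fy=6.6,interpolation=3)
b=cv2.resize(im[200:270,160:220,::-1],None,fx=6.6,fy=6.6,interpolation=3)
cv2.imwrite("pics/crop1.png",np.hstack([a,b]))
s=cams.camera("side")["pixels"][:,:,::-1]
cv2.imwrite("pics/crop2.png",np.hstack([cv2.resize(s[130:190,245:305],(390,390),interpolation=3),cv2.resize(s[255:325,215:315],(557,390),interpolation=3)][:2])[:, :800])
E
```

```text
mah 271.5 [292. 268.] [array([356.9,   9.9]), array([ 29.6, 148.2]), np.float64(77.4)] [357.2  12.5] 74.6
mah 663.0 [  7. 267.] [array([336.3, 866.4]), array([162.3,  73.9]), np.float64(7.5)] [331.5 903. ] 81.1
mah 300.0 [140. 218.] [array([493.7, 484. ]), array([ 74.2, 100. ]), np.float64(11.7)] [508.  485.6] 51.5
mah 887.5 [194. 234.] [array([454. , 321.3]), array([188.1,  68.6]), np.float64(3.2)] [454.5 322.2] 98.3
mah 729.0 [339. 200.] [array([ 572.8, -131.1]), array([96.7, 96.6]), np.float64(46.4)] [ 573.4 -130.8] 49.5
mah 127.0 [273. 189.] [array([603.2,  76.9]), array([20.3, 81.2]), np.float64(87.4)] [603.2  75.7] 41.1
mah 167.5 [253. 187.] [array([606.4, 136.7]), array([25.3, 83. ]), np.float64(87.8)] [606.3 140.1] 42.1
mah 3341.0 [ 71. 154.] [array([699.4, 722.5]), array([165.2, 223.7]), np.float64(17.2)] [699.5 721.8] 136.7
mah 3570.5 [279.  83.] [array([958.2,  75.8]), array([  28.2, 1822.2]), np.float64(0.0)] [969.3  75.8] 911.1
cork 98.0 [137. 221.] [array([491. , 495.5]), array([40.5, 31.2]), np.float64(4.5)] [491.1 495.4] 23.4
cork 465.0 [419. 168.] [array([ 679.3, -384.4]), array([110.1, 107.8]), np.float64(46.3)] [ 680.7 -387.1] 58.1
```

View pics/crop1.png

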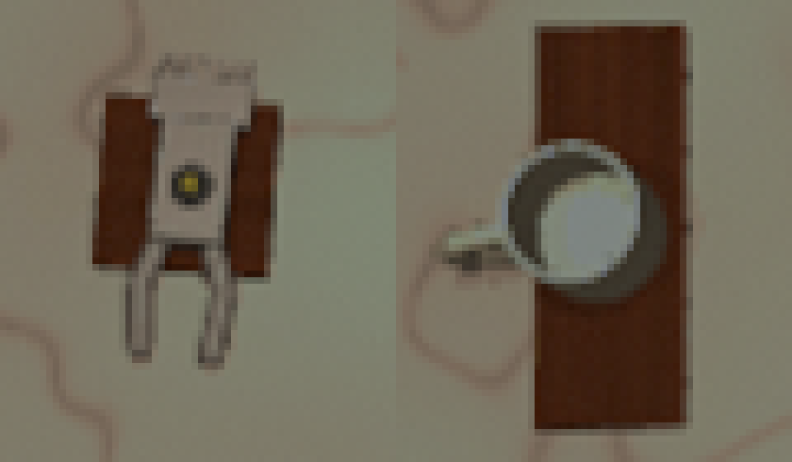

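View pics/crop2.png

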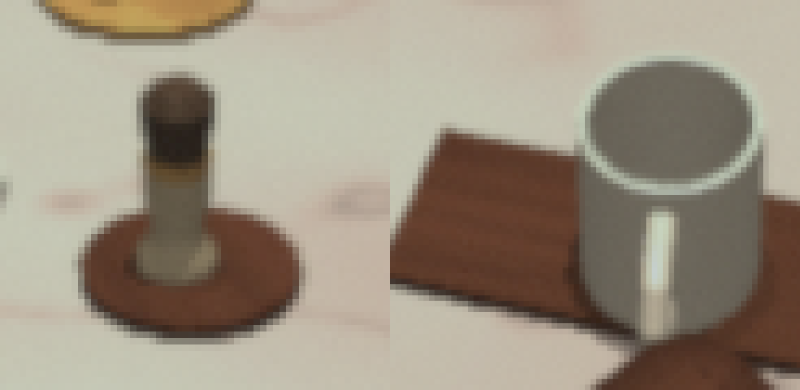

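```bash
python3 - <<'E'
from h import *
c=cams.camera("top");im=c["pixels"]
P=lambda x,y:(235+x/6.6-.5,160+y/6.6-.5)
Q=lambda x,y:(160+(x-396)/6.6-.5,200+y/6.6-.5)
pr=lambda n,uv,z:print(n,ray(c,uv,z)[:,:2].round(4).tolist())
pr("square",[P(106,95),P(282,104),P(270,276),P(93,265)],.008)
print(ray(c,[P(106,95),P(282,104),P(270,276),P(93,265)],.008).mean(0))
pr("cap",P(190,185),.037);pr("head,hand",[P(203,80),P(175,352)],.02)
pr("mug",Q(572,211),.083);pr("handle",Q(445,245),.055)
pr("mat",[(383,227),(417,222),(405,250),(388,278)],.004)
print(ray(c,(436,150),.23),robot.get_obs()["time"])
a=cv2.resize(im[165:225,310:370,::-1],None,fx=6.6,fy=6.6,interpolation=3)
b=cv2.resize(im[210:290,370:430,::-1],None,fx=6.6,fy=6.6,interpolation=3)[:396]
cv2.imwrite("pics/crop3.png",np.hstack([a,b]))
E
```

```text
square [[0.6482, 0.1477], [0.646, 0.0638], [0.5623, 0.067], [0.5654, 0.1507]]
[0.60548019 0.10730001 0.008     ]
cap [[0.5985, 0.1048]]
head,hand [[0.6536, 0.1012], [0.5226, 0.1099]]
mug [[0.4499, 0.3242]]
handle [[0.4367, 0.3865]]
mat [[0.4911, -0.2664], [0.5095, -0.3709], [0.4219, -0.3326], [0.3356, -0.2799]]
[[ 0.66909997 -0.36651994  0.23      ]] 0.25
```

View pics/crop3.png

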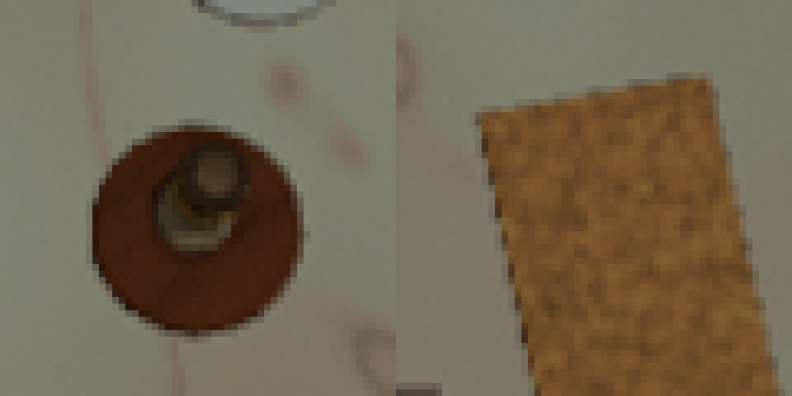

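```bash
python3 - <<'E'
from h import *
c=cams.camera("top");s=cams.camera("side")
T=lambda x,y:(310+x/6.6-.5,165+y/6.6-.5)
print("foot",ray(c,T(197.5,212),.011),"head",ray(c,T(213,176),.094))
print("foot side",ray(s,(245+177/6.5-.5,130+(285-20)/6.5-.5),.010))
print("mug two",two(c,(160+176/6.6-.5,200+211/6.6-.5),s,(215+280/5.57-.5,255+125/5.57-.5)))
print("handle",ray(s,(215+(658-390)/5.57-.5,255+270/5.57-.5),.04))
E
```

```text
foot [[ 0.58174463 -0.13120251  0.011     ]] head [[ 0.58016426 -0.12902899  0.094     ]]
foot side [[ 0.57891765 -0.12413413  0.01      ]]
mug two [0.45039832 0.3252265  0.07797971]
handle [[0.44430159 0.35575577 0.04      ]]
```

Call:
carry_out:
  steps:
    - [[3.8,5,0],8,0]
    - [[3.8,5,0],8,0]
    - [[3.8,5,0],8,0]
    - [[3.8,5,0],8,0]
    - [[3.8,5,0],8,0]
    - [[3.8,5,0],8,0]
    - [[3.8,5,0],8,0]
    - [[3.8,5,0],8,0]
    - [[3.8,5,0],8,0]
  squeeze: 15

```text
time: 1.25
position: [0.4916, -0.2256, 0.2452]
tool_rot: [0.999, 0.04, 0.005, 0.002]
ft_force: [0.8, -1.3, 0.3]
grip_width: 0.0869
```

Call:
carry_out:
  steps:
    - [[4.4,4.8,0],0,0]
    - [[4.4,4.8,0],0,0]
    - [[0,0,0],0,0]
    - [[0,0,0],0,0]

```text
time: 1.65
position: [0.5622, -0.1456, 0.2456]
tool_rot: [0.999, 0.046, 0.006, 0.002]
ft_force: [0.2, -0.2, 0.8]
grip_width: 0.0868
```

```bash
python3 - <<'E'
from h import *
c=cams.camera("top");s=cams.camera("side")
cv2.imwrite("pics/v1.png",np.hstack([cv2.resize(c["pixels"][140:260,280:420,::-1],(467,400)),cv2.resize(s["pixels"][60:200,220:330,::-1],(314,400))]))
o=robot.get_obs();print(o["position"],o["q"].round(2))
E
```

```text
[ 0.56155323 -0.14665178  0.24569223] [-0.45  0.46  1.56  0.    1.11 -0.54]
```

View pics/v1.png

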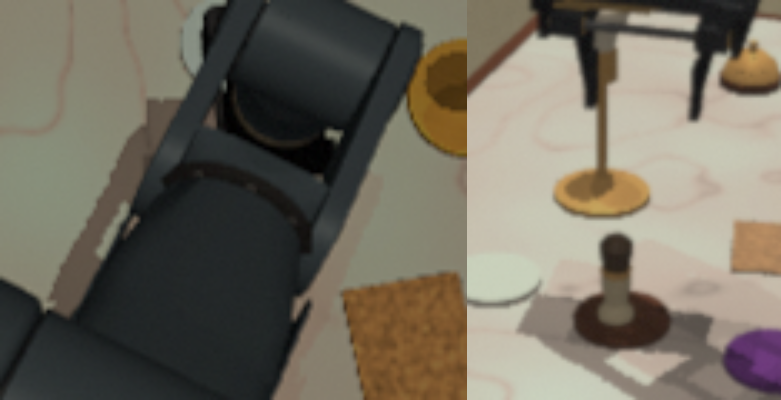

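Call:
carry_out:
  steps:
    - [[1.8,1.8,-3],0,0]
    - [[0.5,0.5,-3],0,0]
    - [[0,0,0],0,0]
    - [[0,0,0],0,0]

```text
time: 2.15
position: [0.583, -0.1301, 0.1865]
tool_rot: [0.999, 0.04, 0.007, 0.003]
ft_force: [0.0, -0.7, -0.2]
grip_width: 0.087
```

Call:
carry_out:
  steps:
    - [[-0.3,0.2,-4],0,0]
    - [[0,0,-4],0,0]
    - [[0,0,-3],0,0]
    - [[0,0,-1],0,0]
    - [[0,0,0],0,0]
    - [[0,0,0],0,0]

```text
time: 2.75
position: [0.5836, -0.1379, 0.0742]
tool_rot: [0.999, 0.035, 0.015, 0.008]
ft_force: [-1.3, -0.1, -0.1]
grip_width: 0.0868
```

Call:
carry_out:
  steps:
    - [[-0.2,0.9,-0.8],0,0]
    - [[0,0,-0.8],0,0]
    - [[0,0,0],0,0]
    - [[0,0,0],0,0]

```text
time: 3.15
position: [0.5843, -0.1294, 0.0619]
tool_rot: [0.999, 0.035, 0.02, 0.01]
ft_force: [-0.4, -0.2, 0.6]
grip_width: 0.087
```

```bash
python3 - <<'E'
from h import *
s=cams.camera("side")
cv2.imwrite("pics/v2.png",cv2.resize(s["pixels"][110:200,225:325,::-1],(600,540)))
o=robot.get_obs();print(o["position"],o["tool_rot"],o["q"].round(3))
E
```

```text
[ 0.58432967 -0.12937028  0.0618952 ] [0.9991428  0.03513707 0.01951917 0.00990225] [-0.404  0.735  1.662 -0.002  0.701 -0.473]
```

View pics/v2.png

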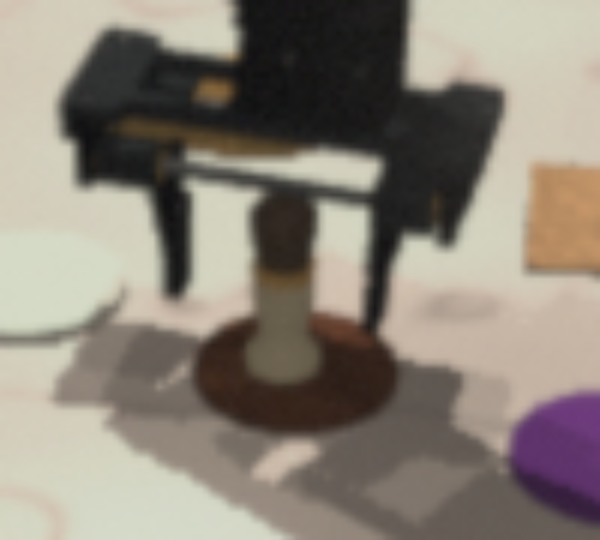

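Call:
carry_out:
  steps:
    - [[0,0,0],0,1]
    - [[0,0,0],0,1]
    - [[0,0,0],0,1]
    - [[0,0,0],0,1]
    - [[0,0,0],0,1]
    - [[0,0,0],0,1]
    - [[0,0,0],0,1]
    - [[0,0,0],0,1]

```text
time: 4.0
position: [0.5844, -0.1295, 0.0623]
tool_rot: [0.999, 0.035, 0.019, 0.01]
ft_force: [-1.0, 0.2, 2.0]
grip_width: 0.0321
```

Call:
carry_out:
  steps:
    - [[0,0,0],0,1]
    - [[0,0,1],0,1]
    - [[0,0,3],0,1]
    - [[0,0,4],0,1]
    - [[0,0,4],0,1]
    - [[0,0,0],0,1]
    - [[0,0,0],0,1]

```text
time: 4.7
position: [0.5827, -0.1286, 0.1873]
tool_rot: [0.999, 0.035, 0.018, 0.009]
ft_force: [-0.6, -0.4, -0.9]
grip_width: 0.0326
```

Call:
carry_out:
  steps:
    - [[-2.5,-3.1,0],0,1]
    - [[-2.5,-3.1,0],0,1]
    - [[-2.5,-3.1,0],0,1]
    - [[-2.5,-3.1,0],0,1]
    - [[-2.5,-3.1,0],0,1]
    - [[-2.5,-3.1,0],0,1]
    - [[0,0,0],0,1]
    - [[0,0,0],0,1]

```text
time: 5.5
position: [0.424, -0.316, 0.1796]
tool_rot: [0.999, 0.036, 0.015, 0.004]
ft_force: [-0.6, -0.2, -1.2]
grip_width: 0.032
```

Call:
carry_out:
  steps:
    - [[0,-0.5,-2],0,1]
    - [[0,-0.5,-2],0,1]
    - [[0,-0.3,-2],0,1]
    - [[0,0,-2],0,1]
    - [[0,0,-2],0,1]
    - [[0,0,-0.5],0,1]
    - [[0,0,0],0,1]
    - [[0,0,0],0,1]

```text
time: 6.3
position: [0.4283, -0.3203, 0.0681]
tool_rot: [0.999, 0.042, 0.014, 0.001]
ft_force: [-0.1, -0.0, -2.0]
grip_width: 0.0319
```

Call:
carry_out:
  steps:
    - [[0,0,-0.6],0,1]
    - [[0,0,-0.3],0,1]
    - [[0,0,-0.1],0,1]
    - [[0,0,0],0,1]
    - [[0,0,0],0,1]

```text
time: 6.8
position: [0.43, -0.3213, 0.0601]
tool_rot: [0.999, 0.042, 0.015, 0.003]
ft_force: [-0.1, -0.7, -0.8]
grip_width: 0.032
```

Call:
carry_out:
  steps:
    - [[0,0,-0.15],0,1]
    - [[0,0,-0.15],0,1]
    - [[0,0,0],0,1]

```text
time: 7.1
position: [0.4301, -0.3217, 0.0589]
tool_rot: [0.999, 0.042, 0.016, 0.004]
ft_force: [0.8, -0.3, -1.3]
grip_width: 0.0318
```

Call:
carry_out:
  steps:
    - [[0,0,-0.2],0,1]
    - [[0,0,0],0,1]
    - [[0,0,0],0,0.5]
    - [[0,0,0],0,0.4]
    - [[0,0,0],0,0.3]
    - [[0,0,0],0,0.2]
    - [[0,0,0],0,0]
    - [[0,0,0],0,0]
    - [[0,0,0],0,0]

```text
time: 8.0
position: [0.4304, -0.3223, 0.0578]
tool_rot: [0.999, 0.042, 0.017, 0.005]
ft_force: [0.1, -0.5, -0.6]
grip_width: 0.0799
```

Call:
carry_out:
  steps:
    - [[0,0,2],0,0]
    - [[0,0,3],0,0]
    - [[0,0,4],0,0]
    - [[0,0,4],0,0]
    - [[0,0,0],0,0]
    - [[0,0,0],0,0]

```text
time: 8.6
position: [0.4291, -0.3209, 0.1909]
tool_rot: [0.999, 0.041, 0.015, 0.003]
ft_force: [-0.9, 0.7, -0.2]
grip_width: 0.087
```

```bash
python3 - <<'E'
from h import *
s=cams.camera("side");c=cams.camera("top")
cv2.imwrite("pics/v3.png",s["pixels"][:,:,::-1])
E
```

```text
(no output)
```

View pics/v3.png

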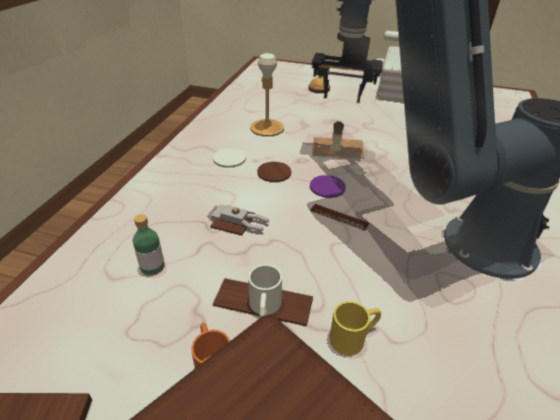

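Call:
carry_out:
  steps:
    - [[1.0,4,1],0,0]
    - [[1.0,4.5,1],0,0]
    - [[1,4.5,0],0,0]
    - [[1,4.5,0],0,0]
    - [[1,4.5,0],0,0]
    - [[0,4.5,0],0,0]
    - [[0,4.5,0],0,0]
    - [[0,4.5,0],0,0]
    - [[0,4.5,0],1,0]
    - [[0,4.5,0],1,0]

```text
time: 9.7
position: [0.4731, 0.1347, 0.1949]
tool_rot: [0.999, 0.052, 0.003, -0.001]
ft_force: [-0.2, -0.1, 0.3]
grip_width: 0.087
```

Call:
carry_out:
  steps:
    - [[-0.5,4.5,0],1,0]
    - [[-0.7,4.5,0],1,0]
    - [[-0.7,4.5,0],1,0]
    - [[-0.7,3,0],1,0]
    - [[0,0,0],0,0]
    - [[0,0,0],0,0]

```text
time: 10.3
position: [0.4394, 0.3105, 0.184]
tool_rot: [0.996, 0.092, -0.006, 0.0]
ft_force: [0.0, 0.2, -0.1]
grip_width: 0.0868
```

Call:
carry_out:
  steps:
    - [[1.1,1.4,-1],1,0]
    - [[0,0,-2],0,0]
    - [[0,0,-2],0,0]
    - [[0,0,0],0,0]
    - [[0,0,0],0,0]

```text
time: 10.8
position: [0.4505, 0.3184, 0.1289]
tool_rot: [0.995, 0.098, -0.01, 0.003]
ft_force: [-0.3, -0.3, 0.9]
grip_width: 0.087
```

Tips at 0.107, rim at 0.083; correct y and check from the side before descending.

Call:
carry_out:
  steps:
    - [[0,0.7,0],0,0]
    - [[0,0,0],0,0]
    - [[0,0,0],0,0]

```text
time: 11.1
position: [0.4518, 0.3248, 0.1305]
tool_rot: [0.995, 0.097, -0.009, 0.002]
ft_force: [0.7, 0.2, -0.6]
grip_width: 0.0871
```

```bash
python3 - <<'E'
from h import *
s=cams.camera("side")
cv2.imwrite("pics/v4.png",cv2.resize(s["pixels"][190:340,190:390,::-1],(800,600)))
print(robot.get_obs()["position"])
E
```

```text
[0.45200099 0.32498447 0.13068611]
```

View pics/v4.png

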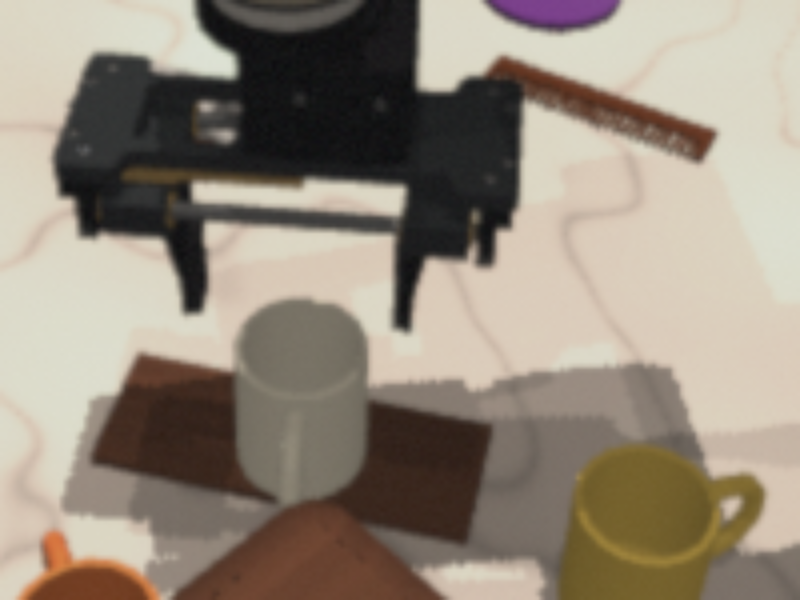

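Call:
carry_out:
  steps:
    - [[0,0,-2],0,0]
    - [[0,0,-2],0,0]
    - [[0,0,-2],0,0]
    - [[0,0,-1],0,0]
    - [[0,0,0],0,0]
    - [[0,0,0],0,0]

```text
time: 11.75
position: [0.4547, 0.3269, 0.0628]
tool_rot: [0.995, 0.097, -0.004, 0.001]
ft_force: [0.3, 0.3, 0.5]
grip_width: 0.0868
```

Call:
carry_out:
  steps:
    - [[-0.4,-0.1,-0.2],0,0]
    - [[0,0,0],0,0.1]
    - [[0,0,0],0,1]
    - [[0,0,0],0,1]
    - [[0,0,0],0,1]
    - [[0,0,0],0,1]
    - [[0,0,0],0,1]
    - [[0,0,0],0,1]
    - [[0,0,0],0,1]
  squeeze: 22

```text
time: 12.65
position: [0.4513, 0.3265, 0.0637]
tool_rot: [0.995, 0.098, -0.002, -0.0]
ft_force: [-0.7, 0.1, -0.3]
grip_width: 0.0628
```

Call:
carry_out:
  steps:
    - [[0,0,0.5],0,1]
    - [[0,0,1],0,1]
    - [[0,0,2],0,1]
    - [[0,0,2],0,1]
    - [[0,0,2],0,1]
    - [[0,0,2],0,1]
    - [[0,0,0],0,1]
    - [[0,0,0],0,1]

```text
time: 13.45
position: [0.4492, 0.3253, 0.1634]
tool_rot: [0.995, 0.097, -0.004, 0.001]
ft_force: [-0.3, -0.0, -3.1]
grip_width: 0.0625
```

Call:
carry_out:
  steps:
    - [[0.6,-2,0],0,1]
    - [[1.1,-4,0],0,1]
    - [[1.1,-4,0],0,1]
    - [[1.1,-4,0],0,1]
    - [[1.1,-4,0],0,1]
    - [[1.1,-4,0],0,1]
    - [[1.1,-4,0],0,1]
    - [[1.1,-4,0],0,1]
    - [[1.1,-4,0],0,1]
    - [[1.1,-4,0],0,1]

```text
time: 14.45
position: [0.5481, -0.0635, 0.1528]
tool_rot: [0.995, 0.103, -0.012, -0.002]
ft_force: [0.7, 0.3, -3.7]
grip_width: 0.0626
```

Call:
carry_out:
  steps:
    - [[1.1,-4,0],0,1]
    - [[0.5,-2,0],0,1]
    - [[0,0,0],0,1]
    - [[0,0,0],0,1]

```text
time: 14.85
position: [0.5638, -0.1322, 0.1476]
tool_rot: [0.995, 0.098, -0.015, -0.003]
ft_force: [-0.4, 0.1, -2.9]
grip_width: 0.0625
```

Call:
carry_out:
  steps:
    - [[1,0.1,-1],0,1]
    - [[0,0,-3],0,1]
    - [[0,0,-2],0,1]
    - [[0,0,-1],0,1]
    - [[0,0,0],0,1]
    - [[0,0,0],0,1]

```text
time: 15.45
position: [0.5742, -0.1228, 0.0719]
tool_rot: [0.995, 0.102, -0.016, -0.005]
ft_force: [0.2, -0.6, -3.2]
grip_width: 0.0629
```

Call:
carry_out:
  steps:
    - [[0.1,-0.8,0],0,1]
    - [[0,0,-0.4],0,1]
    - [[0,0,-0.2],0,1]
    - [[0,0,0],0,1]
    - [[0,0,0],0,1]

```text
time: 15.95
position: [0.5774, -0.1319, 0.0685]
tool_rot: [0.995, 0.102, -0.013, -0.003]
ft_force: [0.3, 0.1, -3.4]
grip_width: 0.0626
```

```bash
python3 - <<'E'
from h import *
s=cams.camera("side")
cv2.imwrite("pics/v5.png",cv2.resize(s["pixels"][110:200,225:325,::-1],(600,540)))
print(robot.get_obs()["position"])
E
```

```text
[ 0.5774761  -0.13197755  0.06855829]
```

View pics/v5.png

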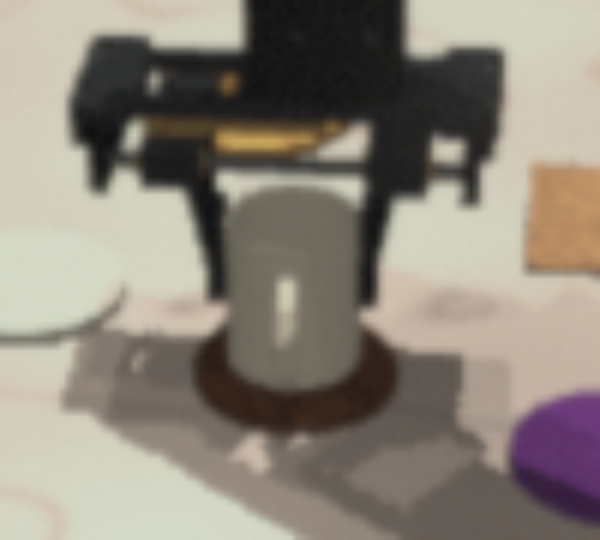

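Call:
carry_out:
  steps:
    - [[-0.3,0.1,-0.1],0,1]
    - [[0,0,-0.15],0,1]
    - [[0,0,-0.15],0,1]
    - [[0,0,0],0,1]
    - [[0,0,0],0,1]

```text
time: 16.5
position: [0.574, -0.1308, 0.0645]
tool_rot: [0.995, 0.102, -0.013, -0.003]
ft_force: [-0.2, -0.4, -2.3]
grip_width: 0.0626
```

Call:
carry_out:
  steps:
    - [[0,0,-0.1],0,1]
    - [[0,0,-0.1],0,1]
    - [[0,0,0],0,1]

```text
time: 16.8
position: [0.5742, -0.1308, 0.0647]
tool_rot: [0.995, 0.102, -0.013, -0.003]
ft_force: [-0.3, 0.7, -3.4]
grip_width: 0.0626
```

Call:
carry_out:
  steps:
    - [[0,0,-0.3],0,1]
    - [[0,0,0],0,1]

```text
time: 17.0
position: [0.5746, -0.1309, 0.0646]
tool_rot: [0.995, 0.103, -0.012, -0.002]
ft_force: [1.0, -0.1, -3.1]
grip_width: 0.0625
```

Call:
carry_out:
  steps:
    - [[0,0,-0.4],0,1]
    - [[0,0,-0.2],0,1]

```text
time: 17.2
position: [0.5746, -0.1309, 0.0631]
tool_rot: [0.995, 0.103, -0.012, -0.002]
ft_force: [-4.4, 0.9, 12.8]
grip_width: 0.0624
```

Contact (gentle, ~15 N). Release and rise.

Call:
carry_out:
  steps:
    - [[0,0,0.05],0,1]
    - [[0,0,0],0,0.2]
    - [[0,0,0],0,0.1]
    - [[0,0,0],0,0]
    - [[0,0,0],0,0]
    - [[0,0,0],0,0]
    - [[0,0,2],0,0]
    - [[0,0,3],0,0]
    - [[0,0,3],0,0]
    - [[0,0,0],0,0]

```text
time: 18.2
position: [0.5745, -0.131, 0.1431]
tool_rot: [0.995, 0.103, -0.013, -0.003]
ft_force: [-0.5, -0.7, -0.3]
grip_width: 0.0869
```

Call:
carry_out:
  steps:
    - [[0,0,2],0,0]
    - [[0.2,2,0],8,0]
    - [[0.3,3,0],8,0]
    - [[0.3,3,0],8,0]
    - [[0.3,3,0],8,0]
    - [[0.3,3,0],8,0]
    - [[0.3,3,0],8,0]
    - [[0.3,3,0],8,0]
    - [[0.3,3,0],8,0]
    - [[0,0,0],0,0]

```text
time: 19.2
position: [0.595, 0.1058, 0.1572]
tool_rot: [0.776, 0.631, -0.015, 0.004]
ft_force: [-0.1, -0.9, 0.2]
grip_width: 0.0874
```

```bash
python3 - <<'E'
from h import *
c=cams.camera("side")
cv2.imwrite("pics/v6.png",cv2.resize(c["pixels"][100:260,180:320,::-1],(525,600)))
o=robot.get_obs();print(o["position"],np.degrees(2*np.arctan2(o["tool_rot"][1],o["tool_rot"][0])),R.from_quat(o["tool_rot"]).as_matrix()[:,2])
E
```

```text
[0.59483338 0.10411831 0.15697354] 78.06348242742797 [-0.01932669 -0.02521897 -0.99949511]
```

View pics/v6.png

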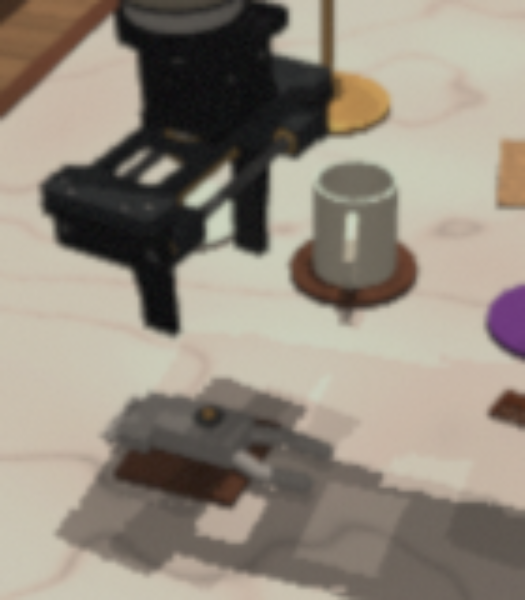

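```bash
python3 - <<'E'
from h import *
print(ray(cams.camera("side"),(180+208/3.75-.5,100+412/3.75-.5),.036))
E
```

```text
[[0.59958447 0.106237   0.036     ]]
```

Call:
carry_out:
  steps:
    - [[0.4,0.1,-2],8,0]
    - [[0,0,-2],0,0]
    - [[0,0,-2],0,0]
    - [[0,0,-1],0,0]
    - [[0,0,0],0,0]

```text
time: 19.8
position: [0.5995, 0.0973, 0.0843]
tool_rot: [0.734, 0.679, -0.016, 0.006]
ft_force: [-0.4, 0.0, 0.2]
grip_width: 0.0872
```

Call:
carry_out:
  steps:
    - [[0,0.9,-1],0,0]
    - [[0,0,-2],0,0]
    - [[0,0.2,-1],0,0]
    - [[0,0,0],0,0]
    - [[0,0,0],0,0]

```text
time: 20.3
position: [0.6018, 0.1085, 0.0448]
tool_rot: [0.735, 0.678, -0.014, 0.007]
ft_force: [0.1, -0.9, 0.6]
grip_width: 0.0869
```

Call:
carry_out:
  steps:
    - [[-0.3,-0.3,-0.6],0,0]
    - [[0,0,-0.4],0,0]
    - [[0,0,0],0,0]
    - [[0,0,0],0,0]

```text
time: 20.7
position: [0.5997, 0.1054, 0.036]
tool_rot: [0.735, 0.678, -0.013, 0.009]
ft_force: [0.4, 0.0, 0.4]
grip_width: 0.087
```

Call:
carry_out:
  steps:
    - [[0,0,0],0,1]
    - [[0,0,0],0,1]
    - [[0,0,0],0,1]
    - [[0,0,0],0,1]
    - [[0,0,0],0,1]
    - [[0,0,0],0,1]
    - [[0,0,0],0,1]
    - [[0,0,0],0,1]
    - [[0,0,0],0,1]
  squeeze: 40

```text
time: 21.6
position: [0.6004, 0.1054, 0.0368]
tool_rot: [0.735, 0.678, -0.012, 0.009]
ft_force: [0.4, 0.8, 0.3]
grip_width: 0.0357
```

Call:
carry_out:
  steps:
    - [[0,0,0.5],0,1]
    - [[0,0,1],0,1]
    - [[0,0,2],0,1]
    - [[0,0,2],0,1]
    - [[0,0,2],0,1]
    - [[0,0,2],0,1]
    - [[0,0,0],0,1]
    - [[0,0,0],0,1]

```text
time: 22.4
position: [0.5969, 0.1056, 0.1358]
tool_rot: [0.735, 0.678, -0.014, 0.007]
ft_force: [0.0, 0.2, -1.7]
grip_width: 0.0358
```

```bash
python3 - <<'E'
from h import *
c=cams.camera("top");im=c["pixels"]
hsv=cv2.cvtColor(im,cv2.COLOR_RGB2HSV)
m=((hsv[...,1]>90)&(hsv[...,2]<130)&((hsv[...,0]<14)|(hsv[...,0]>172))).astype(np.uint8)
for k in cv2.findContours(m,cv2.RETR_EXTERNAL,cv2.CHAIN_APPROX_NONE)[0]:
    a=cv2.contourArea(k)
    if a<60 or a>3000:continue
    w=ray(c,k[:,0],.008)[:,:2]*1000
    print(a,k[:,0].mean(0).round(),[np.round(x,1) for x in cv2.minAreaRect(w.astype(np.float32))])
cv2.imwrite("pics/v7.png",im[:,:,::-1])
E
```

```text
353.0 [291. 271.] [array([357.7,   9.7]), array([ 29.6, 148.2]), np.float64(77.4)]
659.5 [  7. 267.] [array([334.8, 866.2]), array([165.3,  73.8]), np.float64(7.5)]
100.0 [130. 217.] [array([502.8, 518.6]), array([30.1, 56.6]), np.float64(76.1)]
173.0 [342. 207.] [array([ 551.8, -139.3]), array([49.5, 98.1]), np.float64(20.2)]
```

View pics/v7.png

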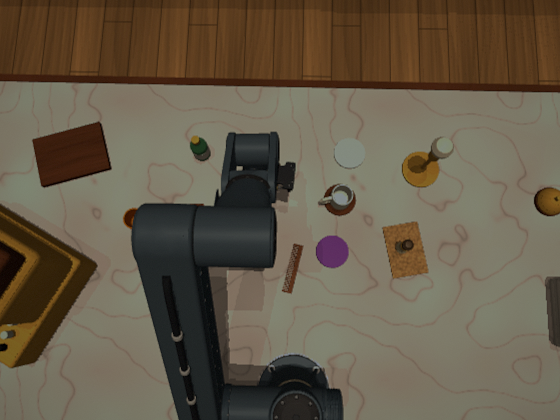

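Call:
carry_out:
  steps:
    - [[-1,1.5,0],1,1]
    - [[-2,3.2,0],1,1]
    - [[-2,3.2,0],1,1]
    - [[-2,3.2,0],1,1]
    - [[-2,3.2,0],1,1]
    - [[-2,3.2,0],1,1]
    - [[-1.8,2.8,0],1,1]
    - [[-1,1,0],1,1]
    - [[0,0,0],0,1]
    - [[0,0,0],0,1]

```text
time: 23.45
position: [0.4415, 0.3264, 0.1253]
tool_rot: [0.683, 0.73, -0.023, 0.003]
ft_force: [1.0, -1.0, -2.0]
grip_width: 0.0358
```

Call:
carry_out:
  steps:
    - [[1.7,-0.5,-1.5],0,1]
    - [[0,0,-2],0,1]
    - [[0,0,-2],0,1]
    - [[0,0,-1],0,1]
    - [[0,0,0],0,1]
    - [[0,0,0],0,1]

```text
time: 24.05
position: [0.4651, 0.3154, 0.0583]
tool_rot: [0.686, 0.727, -0.021, 0.004]
ft_force: [-0.5, -0.3, -3.6]
grip_width: 0.0356
```

Call:
carry_out:
  steps:
    - [[-0.7,0.6,-0.4],0,1]
    - [[0,0,-0.6],0,1]
    - [[0,0,-0.4],0,1]
    - [[0,0,0],0,1]
    - [[0,0,0],0,1]

```text
time: 24.55
position: [0.4588, 0.3226, 0.0456]
tool_rot: [0.686, 0.727, -0.019, 0.005]
ft_force: [0.4, 0.6, -2.7]
grip_width: 0.0359
```

```bash
python3 - <<'E'
from h import *
s=cams.camera("side")
cv2.imwrite("pics/v8.png",cv2.resize(s["pixels"][220:360,180:360,::-1],(720,560)))
print(robot.get_obs()["position"])
E
```

```text
[0.45873135 0.3225486  0.04560346]
```

View pics/v8.png

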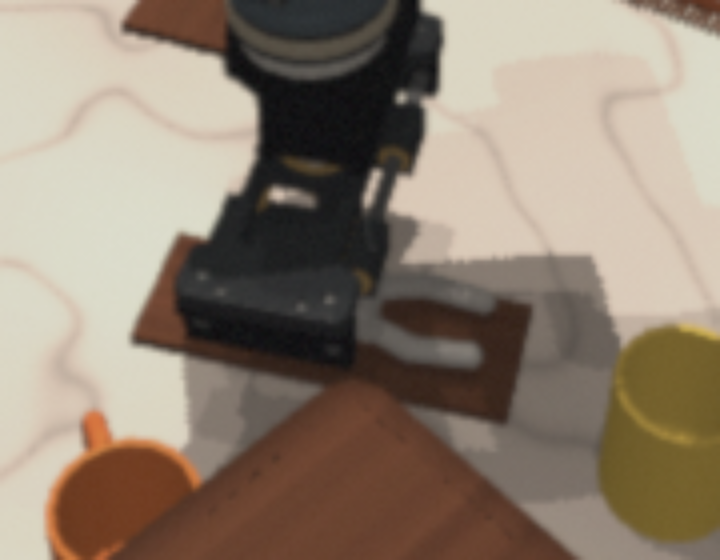

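Call:
carry_out:
  steps:
    - [[0,0,-0.5],0,1]
    - [[0,0,-0.3],0,1]
    - [[0,0,-0.2],0,1]

```text
time: 24.9
position: [0.4591, 0.3228, 0.0367]
tool_rot: [0.686, 0.727, -0.019, 0.005]
ft_force: [-3.6, -2.7, 22.9]
grip_width: 0.0355
```

Call:
carry_out:
  steps:
    - [[0,0,0.1],0,1]
    - [[0,0,0],0,0.45]
    - [[0,0,0],0,0.3]
    - [[0,0,0],0,0.1]
    - [[0,0,0],0,0]
    - [[0,0,0],0,0]
    - [[0,0,0],0,0]
    - [[0,0,2],0,0]
    - [[0,0,3],0,0]
    - [[0,0,3],0,0]

```text
time: 25.9
position: [0.457, 0.3214, 0.1158]
tool_rot: [0.686, 0.727, -0.023, 0.004]
ft_force: [0.6, 0.7, 0.4]
grip_width: 0.0863
```

Call:
carry_out:
  steps:
    - [[0,-1,4],-5,0]
    - [[0.8,-4.4,4],-6,0]
    - [[0.8,-4.4,0.5],-6,0]
    - [[0.8,-4.4,0],-6,0]
    - [[0.5,-4.4,0],-6,0]
    - [[0,-4.4,0],-6,0]
    - [[0,-4.4,0],-6,0]
    - [[0,-4.4,0],-6,0]
    - [[0,-4.4,0],-6,0]
    - [[0,-4.4,0],-6,0]

```text
time: 26.9
position: [0.4874, -0.0855, 0.2039]
tool_rot: [0.96, 0.281, -0.014, -0.002]
ft_force: [1.2, 0.6, 0.4]
grip_width: 0.0872
```

Call:
carry_out:
  steps:
    - [[0,-4.4,0],-6,0]
    - [[-0.5,-4.4,0],-6,0]
    - [[-0.5,-4.4,0],-6,0]
    - [[-0.5,-4.4,0],-6,0]
    - [[-0.5,-4,0],-5,0]
    - [[0,-2,0],0,0]
    - [[0,0,0],0,0]
    - [[0,0,0],0,0]

```text
time: 27.7
position: [0.464, -0.3381, 0.2037]
tool_rot: [1.0, 0.015, -0.012, -0.004]
ft_force: [0.3, 0.3, -0.1]
grip_width: 0.0866
```

Call:
carry_out:
  steps:
    - [[-2,0.8,-1],0,0]
    - [[-1.3,0.7,-2],0,0]
    - [[0,0,-2.5],0,0]
    - [[0,0,-1.5],0,0]
    - [[0,0,0],0,0]
    - [[0,0,0],0,0]

```text
time: 28.3
position: [0.4303, -0.312, 0.1333]
tool_rot: [1.0, 0.02, -0.012, -0.006]
ft_force: [-0.7, 0.1, 0.5]
grip_width: 0.0868
```

Call:
carry_out:
  steps:
    - [[0.1,-1,0],0,0]
    - [[0,-0.2,-1.5],0,0]
    - [[0,0,-2],0,0]
    - [[0,0,-1.5],0,0]
    - [[0,0,0],0,0]
    - [[0,0,0],0,0]

```text
time: 28.9
position: [0.437, -0.3296, 0.0884]
tool_rot: [1.0, 0.022, -0.007, 0.0]
ft_force: [0.1, -0.0, -0.1]
grip_width: 0.0874
```

Call:
carry_out:
  steps:
    - [[-0.6,0.7,-0.5],0,0]
    - [[0,0,-1.5],0,0]
    - [[0,0,-0.8],0,0]
    - [[0,0,0],0,0]
    - [[0,0,0],0,0]

```text
time: 29.4
position: [0.4316, -0.3232, 0.0632]
tool_rot: [1.0, 0.022, -0.005, 0.003]
ft_force: [-0.3, -0.2, -0.0]
grip_width: 0.0867
```

Call:
carry_out:
  steps:
    - [[0,0.1,-0.5],0,0]
    - [[0,0,-0.2],0,0.2]
    - [[0,0,0],0,1]
    - [[0,0,0],0,1]
    - [[0,0,0],0,1]
    - [[0,0,0],0,1]
    - [[0,0,0],0,1]
    - [[0,0,0],0,1]
    - [[0,0,0],0,1]
    - [[0,0,0],0,1]
  squeeze: 15

```text
time: 30.4
position: [0.4321, -0.3227, 0.0572]
tool_rot: [1.0, 0.023, -0.004, 0.004]
ft_force: [-0.7, -0.0, -0.5]
grip_width: 0.0321
```

Call:
carry_out:
  steps:
    - [[0,0,0.5],0,1]
    - [[0,0,2],0,1]
    - [[0,0,3],0,1]
    - [[0,0,3],0,1]
    - [[0,0,3],0,1]
    - [[0,0,3],0,1]
    - [[0,0,0],0,1]

```text
time: 31.1
position: [0.4305, -0.3207, 0.207]
tool_rot: [1.0, 0.022, -0.006, 0.002]
ft_force: [1.3, -0.2, -0.7]
grip_width: 0.0318
```

Call:
carry_out:
  steps:
    - [[0.8,2,0],0,1]
    - [[1.6,3.9,0],0,1]
    - [[1.6,3.9,0],0,1]
    - [[1.6,3.9,0],0,1]
    - [[1.6,3.9,0],0,1]
    - [[1.6,3.9,0],0,1]
    - [[1.6,3.9,0],0,1]
    - [[1.6,3.9,0],0,1]
    - [[1.6,3.9,0],0,1]
    - [[1.6,3.9,0],0,1]

```text
time: 32.1
position: [0.5799, 0.0601, 0.2002]
tool_rot: [1.0, 0.016, -0.01, 0.002]
ft_force: [0.9, -0.6, -0.9]
grip_width: 0.0316
```

Call:
carry_out:
  steps:
    - [[1.2,3,0],0,1]
    - [[0.6,2,0],0,1]
    - [[0,0,0],0,1]
    - [[0,0,0],0,1]

```text
time: 32.5
position: [0.5966, 0.1186, 0.1951]
tool_rot: [1.0, 0.02, -0.014, 0.001]
ft_force: [-0.1, -0.0, -2.3]
grip_width: 0.0317
```

Call:
carry_out:
  steps:
    - [[0.8,-1,-2],0,1]
    - [[0,0,-3],0,1]
    - [[0,0,-3],0,1]
    - [[0,0,-2],0,1]
    - [[0,0,0],0,1]
    - [[0,0,0],0,1]

```text
time: 33.1
position: [0.6019, 0.1009, 0.091]
tool_rot: [1.0, 0.017, -0.016, 0.002]
ft_force: [-0.3, -0.7, -0.9]
grip_width: 0.0323
```

Call:
carry_out:
  steps:
    - [[0.4,0.6,-1],0,1]
    - [[0,0,-0.8],0,1]
    - [[0,0,0],0,1]
    - [[0,0,0],0,1]

```text
time: 33.5
position: [0.6083, 0.1064, 0.0749]
tool_rot: [1.0, 0.016, -0.013, 0.002]
ft_force: [1.0, -0.3, -0.9]
grip_width: 0.0318
```

```bash
python3 - <<'E'
from h import *
s=cams.camera("side")
cv2.imwrite("pics/v9.png",cv2.resize(s["pixels"][160:260,180:300,::-1],(720,600)))
print(robot.get_obs()["position"])
E
```

```text
[0.60816455 0.1063671  0.07487935]
```

View pics/v9.png

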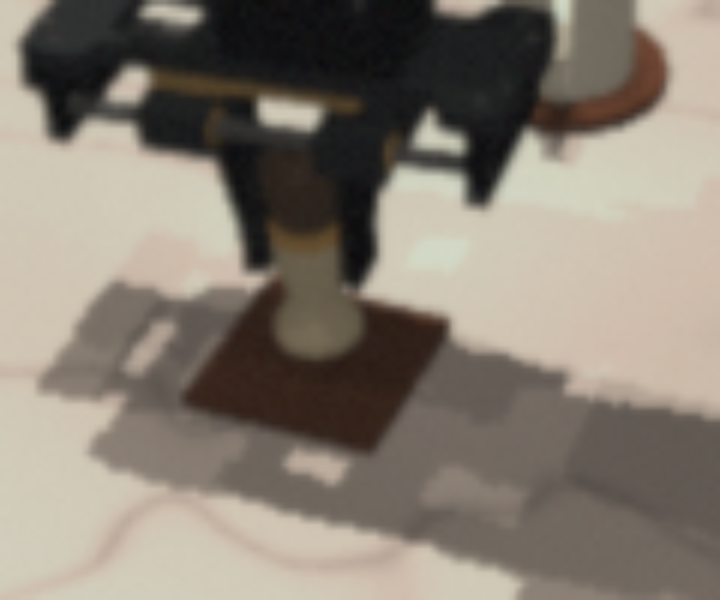

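Call:
carry_out:
  steps:
    - [[-0.1,0.1,-0.6],0,1]
    - [[0,0,-0.5],0,1]
    - [[0,0,0],0,1]

```text
time: 33.85
position: [0.6075, 0.1077, 0.064]
tool_rot: [1.0, 0.016, -0.012, 0.002]
ft_force: [0.0, -1.2, -1.6]
grip_width: 0.0316
```

Call:
carry_out:
  steps:
    - [[0,0,-0.3],0,1]
    - [[0,0,-0.2],0,1]

```text
time: 34.05
position: [0.6079, 0.108, 0.0608]
tool_rot: [1.0, 0.017, -0.012, 0.002]
ft_force: [-4.9, 0.6, 18.2]
grip_width: 0.0317
```

Contact. Release, rise and back away.

Call:
carry_out:
  steps:
    - [[0,0,0.1],0,1]
    - [[0,0,0],0,0.5]
    - [[0,0,0],0,0.4]
    - [[0,0,0],0,0.2]
    - [[0,0,0],0,0]
    - [[0,0,0],0,0]
    - [[0,0,1.5],0,0]
    - [[0,0,3],0,0]
    - [[0,0,4],0,0]
    - [[0,0,4],0,0]

```text
time: 35.05
position: [0.6034, 0.1077, 0.1865]
tool_rot: [1.0, 0.016, -0.018, 0.002]
ft_force: [0.2, -0.4, -0.5]
grip_width: 0.0864
```

Call:
carry_out:
  steps:
    - [[0,-3,3],0,0]
    - [[-2,-4,2],0,0]
    - [[-2,-4,0],0,0]
    - [[-2,-4,0],0,0]
    - [[-2,-4,0],0,0]
    - [[-2,-4,0],0,0]
    - [[-2,-4,0],0,0]
    - [[-1,-4,0],0,0]
    - [[0,-4,0],0,0]
    - [[0,-4,0],0,0]

```text
time: 36.05
position: [0.4718, -0.2896, 0.2602]
tool_rot: [1.0, 0.022, -0.002, 0.006]
ft_force: [0.9, 0.0, -0.2]
grip_width: 0.0869
```

Call:
carry_out:
  steps:
    - [[-1,-4,0],0,0]
    - [[-2,-4,0],0,0]
    - [[-2,-4,0],0,0]
    - [[-2,-4,0],0,0]
    - [[-2,-4,0],0,0]
    - [[0,0,0],0,0]
    - [[0,0,0],0,0]

```text
time: 36.75
position: [0.376, -0.5042, 0.2686]
tool_rot: [1.0, 0.018, 0.002, 0.012]
ft_force: [-0.2, 0.3, -0.2]
grip_width: 0.0869
```

```bash
python3 - <<'E'
from h import *
c=cams.camera("top");im=c["pixels"];s=cams.camera("side")["pixels"]
t=[cv2.resize(im[v-35:v+35,u-33:u+33,::-1],None,fx=4,fy=4,interpolation=3) for u,v in((192,234),(264,188),(340,199))]
cv2.imwrite("pics/v10.png",np.vstack([np.hstack(t),cv2.resize(s[60:330,130:430,::-1],(792,300))]))
print(robot.get_obs()["position"])
hsv=cv2.cvtColor(im,cv2.COLOR_RGB2HSV)
m=((hsv[...,1]>90)&(hsv[...,2]<130)&((hsv[...,0]<14)|(hsv[...,0]>172))).astype(np.uint8)
for u,v in((192,234),(264,188),(340,199)):
    q=np.argwhere(m[v-38:v+38,u-25:u+25])[:,::-1]+[u-25,v-38]
    w=ray(c,q,.008)[:,:2]*1000;print([np.round(x,1) for x in cv2.minAreaRect(w.astype(np.float32))])
E
```

```text
[ 0.37675379 -0.50344471  0.26860295]
[array([454. , 321.3]), array([188.2,  68.6]), np.float64(3.2)]
[array([605., 108.]), array([82.5, 83.2]), np.float64(87.4)]
[array([ 567.6, -128.3]), array([96.8, 84.7]), np.float64(65.3)]
```

View pics/v10.png

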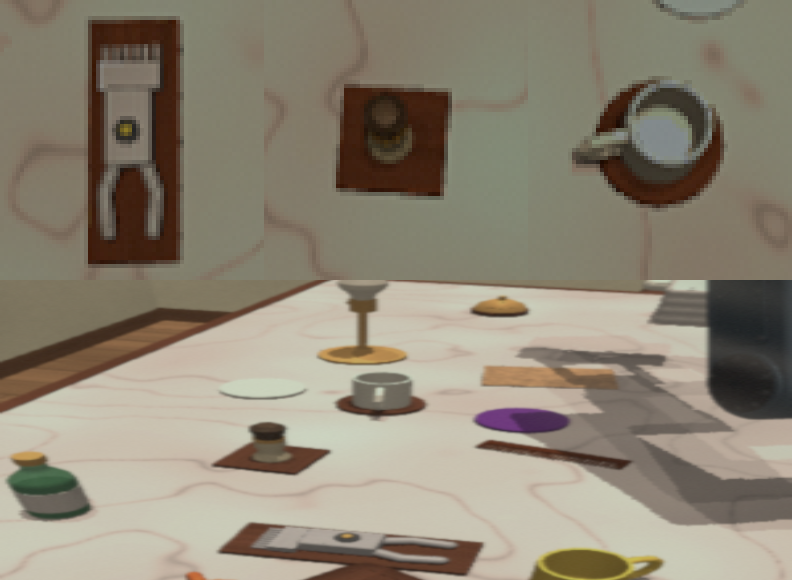

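```bash
python3 - <<'E'
from h import *
c=cams.camera("top")
for n,(u,v),(x,y),z in(("cap",(192,234),(126,130),.037),("brushfoot",(264,188),(128,143),.012),("brushhead",(264,188),(121,112),.09),("mugrim",(340,199),(141,121),.083)):
    print(n,ray(c,(u-33+x/4-.5,v-35+y/4-.5),z)[0].round(4))
E
```

```text
cap [0.458 0.322 0.037]
brushfoot [0.602  0.1084 0.012 ]
brushhead [0.6073 0.1105 0.09  ]
mugrim [ 0.5749 -0.1302  0.083 ]
```

All three are within a few millimetres of their board centres. Handing in.

```bash
python3 -c "
from rig import robot
print(robot.hand_in())"
```

```text
the job is handed in; nothing more can be done
None
```

The swap is done and handed in at about 37 s. The brush was parked on the cork mat, the mug went to the round board, the clipper to the oblong board, then the brush to the square board.

Last check, from the top camera before hand-in (calibration good to about 2 mm):

| Thing | Measured (x, y) m | Board centre (x, y) m | Offset |
|---|---|---|---|
| Mug (rim) | 0.575, -0.130 | 0.573, -0.131 | about 2 mm |
| Clipper (screw cap) | 0.458, 0.322 | 0.454, 0.321 | about 4 mm, set on purpose toward the head end |
| Brush (foot / head) | 0.602, 0.108 / 0.607, 0.111 | 0.605, 0.108 | about 3 mm |

- **Upright:** the mug and brush are standing in the side view, and the clipper lies along its board.
- **Gentle set-down:** the wrist reading on touching the boards was about 13 N for the mug, 23 N for the clipper and 18 N for the brush. Readings come only at the end of each move, so a brief higher peak could have been missed.
- **Bystanders:** the comb, bottle and lamp look undisturbed in the last pictures. Only the comb was measured again, mid-job, and its position agreed to within 1 mm.

**Disagreements:** fast moves left the tool tilted by 1–3°, so the pieces went down slightly tilted and settled flat. The brush's foot and head readings differ by about 5 mm, which I put down to reading pixels by eye. The last colour fit of the round board came out about 6 mm off because the mug covers part of it, so I used the fit from before the mug was placed.

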